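# Find the loose bolt on the bench rail and hold its cap open

## Task

One of the three capped bolts on the grey bench rail has come loose: press firmly down on each shut orange cap in turn, from left to right (the robot's left first), to feel which bolt gives. Then pinch the tab of the loose bolt's cap, swing the cap up until it is well past half way (about 50 degrees or more) and finish still holding it open; the cap springs shut if let go. Leave the other two caps shut and do not disturb the things lying about.

Things in the scene. Friction and masses are not known exactly. Their poses are not given: they have to be found in the camera images.
- rail: grey steel rail screwed to the bench, 76 mm (its x) by 254 mm (its y), top face 32 mm above the bench, with a 10 mm high foot at each end (324 mm overall). It carries three bolts in a row along its y axis, 80 mm apart: left at y = +80 mm, middle at 0, right at -80 mm, all at x = 0. Origin: centre of the underside; x points away from the robot, y to the robot's left, z up. The rail's place and yaw (-0.5 to -0.1 rad) change; it cannot move.
- bolt_left (a joint): how far the left bolt is pushed down with its seat and cap, in m: 0 at rest, grows downward. A tight bolt gives less than 1.5 mm under a firm press; the loose one gives 6 mm, the press growing from 1 N to about 4 N, then stops hard, and springs back up when let go. Exactly one of the three is loose; they look alike and which one it is changes.
- cap_left (a joint): angle of the orange hinged cap over the left bolt's hexagon head, in rad: 0 shut, up to 1.6 open. The cap hinges on the side facing the robot, so that its far side with the tab rises and comes back toward the robot. A light spring (about 0.03 N m shut, 0.08 N m at 1 rad) shuts it as soon as it is let go. The cap is a round orange cup, 42 mm across and 21 mm tall, with its flat top 66 mm above the bench; it rides on the bolt, so pressing on the shut cap presses the bolt.
- top_left (a point): centre of the flat top of the left cap (shut: above the bolt's axis, 66 mm above the bench); moves with the cap
- tab_left (a point): grip point of the upright orange tab on the far side of the left cap, 50 mm in +x of the cap's centre, 64 mm above the bench when shut. The tab runs from 20 to 62 mm from that centre, is 8 mm thick (along y: pinch it across y from above), 50 to 76 mm above the bench. Its sides are open here, 18 mm are free below and 29 mm to the round cap: the tab can turn between fingers that stay upright
- hinge_left (a point): hinge axis of the left cap (axis along the rail's y), 24 mm toward the robot from the bolt's axis, 46 mm above the bench; the tab's grip point is 74 mm in x and 18 mm in z from it when shut
- bolt_middle (a joint): how far the middle bolt is pushed down with its seat and cap, in m: 0 at rest, grows downward. A tight bolt gives less than 1.5 mm under a firm press; the loose one gives 6 mm, the press growing from 1 N to about 4 N, then stops hard, and springs back up when let go. Exactly one of the three is loose; they look alike and which one it is changes.
- cap_middle (a joint): angle of the orange hinged cap over the middle bolt's hexagon head, in rad: 0 shut, up to 1.6 open. The cap hinges on the side facing the robot, so that its far side with the tab rises and comes back toward the robot. A light spring (about 0.03 N m shut, 0.08 N m at 1 rad) shuts it as soon as it is let go. The cap is a round orange cup, 42 mm across and 21 mm tall, with its flat top 66 mm above the bench; it rides on the bolt, so pressing on the shut cap presses the bolt.
- top_middle (a point): centre of the flat top of the middle cap (shut: above the bolt's axis, 66 mm above the bench); moves with the cap
- tab_middle (a point): grip point of the upright orange tab on the far side of the middle cap, 50 mm in +x of the cap's centre, 64 mm above the bench when shut. The tab runs from 20 to 62 mm from that centre, is 8 mm thick (along y: pinch it across y from above), 50 to 76 mm above the bench. Its sides are open here, 18 mm are free below and 29 mm to the round cap: the tab can turn between fingers that stay upright
- hinge_middle (a point): hinge axis of the middle cap (axis along the rail's y), 24 mm toward the robot from the bolt's axis, 46 mm above the bench; the tab's grip point is 74 mm in x and 18 mm in z from it when shut
- bolt_right (a joint): how far the right bolt is pushed down with its seat and cap, in m: 0 at rest, grows downward. A tight bolt gives less than 1.5 mm under a firm press; the loose one gives 6 mm, the press growing from 1 N to about 4 N, then stops hard, and springs back up when let go. Exactly one of the three is loose; they look alike and which one it is changes.
- cap_right (a joint): angle of the orange hinged cap over the right bolt's hexagon head, in rad: 0 shut, up to 1.6 open. The cap hinges on the side facing the robot, so that its far side with the tab rises and comes back toward the robot. A light spring (about 0.03 N m shut, 0.08 N m at 1 rad) shuts it as soon as it is let go. The cap is a round orange cup, 42 mm across and 21 mm tall, with its flat top 66 mm above the bench; it rides on the bolt, so pressing on the shut cap presses the bolt.
- top_right (a point): centre of the flat top of the right cap (shut: above the bolt's axis, 66 mm above the bench); moves with the cap
- tab_right (a point): grip point of the upright orange tab on the far side of the right cap, 50 mm in +x of the cap's centre, 64 mm above the bench when shut. The tab runs from 20 to 62 mm from that centre, is 8 mm thick (along y: pinch it across y from above), 50 to 76 mm above the bench. Its sides are open here, 18 mm are free below and 29 mm to the round cap: the tab can turn between fingers that stay upright
- hinge_right (a point): hinge axis of the right cap (axis along the rail's y), 24 mm toward the robot from the bolt's axis, 46 mm above the bench; the tab's grip point is 74 mm in x and 18 mm in z from it when shut
- flux_bottle: bystander: brown bottle with a black cap, 34 mm across, 70 mm tall, standing; origin at the centre of its underside. Not to be moved.
- bit_box: bystander: flat dark green box 55x85x24 mm; origin at the centre of its underside. Not to be moved.
- pliers: bystander: pliers with red handles, 46x123x11 mm, lying flat; origin at the centre of the underside. Not to be moved.
- driver: bystander: screwdriver with a blue handle, 15x141x13 mm, lying flat; origin at the centre of the underside. Not to be moved.

How it is judged:
On the way, in this order (a step that is already met when the one before it is completed fails the run):
1. the left cap is pressed with the fingers while all caps are shut (more than 2.5 N) (contact force between the fingers and cap_left above 2.5 N and value of joint each of cap_left, cap_middle, cap_right below 0.15 rad), for 0.04 s.
2. the middle cap is pressed with the fingers while all caps are shut (more than 2.5 N) (contact force between the fingers and cap_middle above 2.5 N and value of joint each of cap_left, cap_middle, cap_right below 0.15 rad), for 0.04 s.
3. the right cap is pressed with the fingers while all caps are shut (more than 2.5 N) (contact force between the fingers and cap_right above 2.5 N and value of joint each of cap_left, cap_middle, cap_right below 0.15 rad), for 0.04 s.
At the end, for the whole second after the job is handed in: the cap of the loose bolt stands open more than 0.7 rad (40 degrees) and still, held by the fingers (contact force above 0.4 N); the other two caps are shut (under 0.1 rad) (((horizontal distance between packing_slack_c0 and hinge_left below 0.045 m and value of joint cap_left above 0.7 rad and contact force between the fingers and cap_left above 0.4 N and velocity of joint cap_left between -0.1 and 0.1 rad/s and value of joint each of cap_middle, cap_right below 0.1 rad) or (horizontal distance between packing_slack_c0 and hinge_middle below 0.045 m and value of joint cap_middle above 0.7 rad and contact force between the fingers and cap_middle above 0.4 N and velocity of joint cap_middle between -0.1 and 0.1 rad/s and value of joint each of cap_left, cap_right below 0.1 rad) or (horizontal distance between packing_slack_c0 and hinge_right below 0.045 m and value of joint cap_right above 0.7 rad and contact force between the fingers and cap_right above 0.4 N and velocity of joint cap_right between -0.1 and 0.1 rad/s and value of joint each of cap_left, cap_middle below 0.1 rad))); the arm keeps its last pose, push and grip.
It fails at once if a cap is opened beyond 0.3 rad although its bolt is tight ((value of joint cap_left above 0.3 rad and not (horizontal distance between packing_slack_c0 and hinge_left below 0.045 m)) or (value of joint cap_middle above 0.3 rad and not (horizontal distance between packing_slack_c0 and hinge_middle below 0.045 m)) or (value of joint cap_right above 0.3 rad and not (horizontal distance between packing_slack_c0 and hinge_right below 0.045 m))).
It fails at once if a bystander (bottle, green box, pliers, screwdriver) is moved more than 25 mm (distance of any of flux_bottle, bit_box, pliers, driver from where it was at the start of the episode above 0.025 m).
It also fails if it takes over 48 s, if anything falls off the work surface, if the arm or the gripper's body presses on something with over 40 N, if the wrist force passes 120 N, or if a joint passes its speed limit or range.

## Robot

A 6-joint arm with a two-finger parallel gripper is mounted at the origin on a cart in front of the work surface, level with it; the furniture and walls round the work are solid. World frame = base frame: x ahead of the robot, y to its left, z up, the work surface at z = 0. Lengths are in m, angles in rad, forces in N, time in s.
With the tool pointing down it reaches from about 0.375 to 0.975 m from the base axis. Payload 3.8 kg.
Tool frame: the origin (TCP) lies at the very end of the fingers, on their centre line; the grasp point (between the pads) lies 19 mm behind it; z points along the fingers, y is the line along which they close (so a half turn about z gives the same grasp; the last joint's range is limited). The gripper opens to 85 mm and grips with 20 to 120 N. Pads are 22 mm wide; open, the fingers measure 114 mm over their backs; the gripper's body (76 mm by 85 mm) begins 54 mm behind the grasp point. The pads swing forward as they close: fully open they stand 13 mm farther back than shut.
Start: joints at [-1.165, 0.264, 1.604, -0, 1.274, -0.037], TCP at [0.289, -0.61, 0.2] pointing down, gripper open.
Joint ranges: [-2.63, 2.63], [-0.94, 2.18], [0.31, 2.57], [-1.31, 4.45], [0, 2.66], [-2.55, 2.55]. Speed limits (rad/s): [2.57, 2.57, 3.14, 3.14, 3.14, 3.14].

## Interface

Orientations are given as a 3x3 rotation matrix whose columns are the frame's x, y, z axes.
In Python, from bench import sensors, eyes, r gives the robot as it stands.
- The arm moves only by the shell command python3 -m jog 'ROWS' [FORCE]. ROWS is JSON, a list of rows, each an object with "dr": the turn, a rotation vector about the world's x, y, z in rad, a list of three; "delta_pos": the shift along the world's x, y, z in cm, a list of three; "hand": the opening, from 0 (shut) to 1 (fully open). A call has 1 to 10 rows; each row is the pose to reach, as a shift and turn from the pose commanded when the call began; what a row does not reach only later rows make up. A row lasts 1/8 s, in which the tool goes at most 62.5 mm and 10.7 degrees, less where a joint would pass 70% of its speed; a pose out of reach is approached as far as the arm can. A call with a gripper value outside its range is refused whole. The fingers move at their own pace and stop on an object; FORCE is the grip in N (left out, the last holds). Time passes only in rows, so rows that repeat a pose let the fingers close. It gives the time, the measured TCP pose, the force, the opening and the grip force at its end, in the units of the state.
- sensors.state(): the state, without advancing time (a new reading comes with each control period).
- eyes.get_image(name): name is "scene" or "side" or "wrist"; returns (picture, depth): 420x560x3 uint8, red, green, blue; 420x560 float32, m along the optical axis (not along the pixel's ray), 0 where there is no reading.
- eyes.get_calibration(name): a dict with "vfov" (degrees; the focal length in pixels is half the picture's height over the tangent of half this angle, whatever the lens; pixels are square), "cx", "cy" (the principal point, pixels), "k1" (the pictures are not rectified: a ray, as slopes to the right and down, at radius r is drawn at 1 + k1 r^2 times it, then the intrinsics apply), "eye" and "orientation" of the camera in the world. Camera axes: x right, y down, z forward; pixel columns grow to the right and rows downward; lengths in m; the calibration is good to about 2 mm. A picture is of the moment at which its call begins: read the wrist's pose just before it. get_calibration takes no time and is no camera call; for the wrist camera it gives the pose at the moment of the call.
- r.finish_job(): hands the job in; it is judged then, once.
The state is a dict: "clock": time; "joints": joint angles; "joint_velocities": joint speeds; "joint_torque": joint torques, N m; "eef_pos": TCP position; "tool_rot": TCP orientation; "wrist_force": force on the tool from outside, world axes, zero at the start; "ft_torque": the same for the moment, N m; "finger_gap": finger opening in m; "finger_force": force on a finger pad.
Only numpy, scipy, OpenCV 4.12 (cv2) and the standard library are available. Lean on these libraries where they do the work, as an engineer would, in place of code of your own. Each camera call takes 0.05 s, during which the arm holds its last target. There are 200 camera calls.

## Working session

There is one attempt and no reset: what is moved stays moved. The work goes in short steps, Python scripts to look and compute and a shell command to move; the robot and the scene stay as the last step left them, time stands still between calls to the robot, and variables do not carry over. Pictures are saved under pics/ and viewed, at most 10 in all, crops included, and the job is handed in when it is done.

```bash
ls; mkdir -p pics; python3 - <<'E'
from bench import sensors, eyes, r
import cv2,numpy as np
for n in ["scene","side"]:
    c=eyes.get_calibration(n);p,d=eyes.get_image(n)
    cv2.imwrite(f"pics/{n}0.png",p[:,:,::-1]);np.savez(f"{n}0.npz",p=p,d=d)
    print(n,c)
s=sensors.state();print(s['clock'],s['eef_pos'],s['tool_rot'],s['finger_gap'],s['wrist_force'])
E
```

```text
pics
scene {'vfov': 44.50561879308961, 'cx': 285.3619636085674, 'cy': 209.05949946109425, 'k1': -0.0055338351218754194, 'eye': array([-0.34773685,  0.4345311 ,  1.25880482]), 'orientation': array([[-0.5133032 , -0.63985167,  0.57193502],
       [-0.85801348,  0.39677991, -0.32615729],
       [-0.01824004, -0.65814554, -0.75266975]])}
side {'vfov': 52.405947111441215, 'cx': 275.6927930371596, 'cy': 210.96248749063537, 'k1': 0.034078738246773495, 'eye': array([0.49588878, 0.86693865, 0.57332911]), 'orientation': array([[-0.99976123, -0.01772824,  0.01277434],
       [-0.01962414,  0.47132835, -0.88173946],
       [ 0.00961078, -0.88177962, -0.47156372]])}
0.1 [ 0.28893622 -0.60921607  0.19918067] [[ 9.03539620e-01  4.28503782e-01 -8.14606312e-04]
 [ 4.28504549e-01 -9.03537615e-01  1.90519108e-03]
 [ 8.03541376e-05 -2.07047813e-03 -9.99997853e-01]] 0.08536002569269774 [ 0.03851869 -0.01694436  0.94688525]
```

View pics/scene0.png

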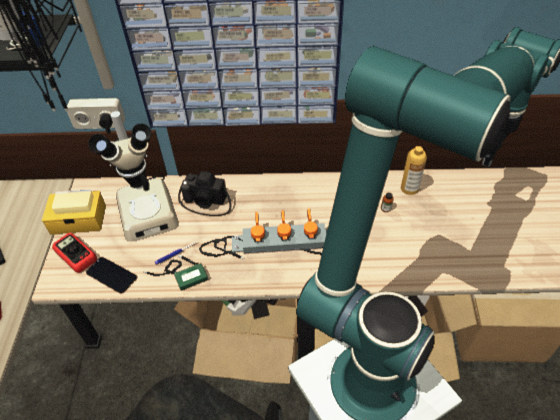

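View pics/side0.png

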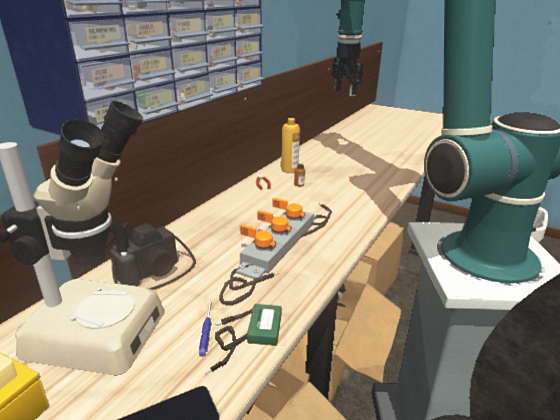

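```bash
cat > h.py <<'E'
import numpy as np,cv2
def cloud(c,d):
    h,w=d.shape;f=h/2/np.tan(np.radians(c['vfov']/2))
    K=np.array([[f,0,c['cx']],[0,f,c['cy']],[0,0,1]])
    v,u=np.mgrid[:h,:w]
    xy=cv2.undistortPoints(np.stack([u,v],-1).reshape(-1,1,2).astype(float),K,np.array([c['k1'],0,0,0.])).reshape(h,w,2)
    X=np.dstack([xy*d[...,None],d])
    return X@np.array(c['orientation']).T+np.array(c['eye'])
E
python3 - <<'E'
from bench import eyes
from h import *
for n in ["scene","side"]:
    z=np.load(n+"0.npz");p,d=z['p'],z['d'];P=cloud(eyes.get_calibration(n),d)
    hsv=cv2.cvtColor(p,cv2.COLOR_RGB2HSV)
    m=((hsv[...,0]>=5)&(hsv[...,0]<=22)&(hsv[...,1]>150)&(hsv[...,2]>90)&(d>0)).astype(np.uint8)
    k,l,st,ce=cv2.connectedComponentsWithStats(m)
    for i in range(1,k):
        if st[i,4]<60: continue
        q=P[l==i]; t=q[(q[:,2]>.060)&(q[:,2]<.0705)]
        print(n,st[i],ce[i].round(),q.min(0).round(3),q.max(0).round(3),len(t),np.median(t,0).round(4) if len(t) else 0)
E
```

```text
scene [401 146  26  48 450] [414. 163.] [ 0.433 -0.6    0.001] [ 0.545 -0.476  0.184] 5 [ 0.4743 -0.4829  0.0657]
scene [ 43 191  63  43 908] [ 79. 222.] [ 0.833  0.388 -0.002] [0.938 0.574 0.077] 135 [0.8742 0.4689 0.0659]
scene [304 209  14  29 203] [310. 227.] [ 0.429 -0.162 -0.004] [ 0.525 -0.088  0.08 ] 122 [ 0.4603 -0.1105  0.0644]
scene [277 211  14  29 199] [284. 229.] [ 0.472 -0.086 -0.   ] [ 0.564 -0.019  0.084] 119 [ 0.4948 -0.0391  0.0646]
scene [251 212  14  29 197] [257. 230.] [0.508 0.002 0.001] [0.599 0.053 0.083] 115 [0.5315 0.0318 0.0647]
side [281 118  24  68 692] [289. 147.] [ 0.426 -0.745  0.004] [ 0.5   -0.365  0.184] 28 [ 0.483  -0.4837  0.0651]
side [273 198  32  20 319] [288. 208.] [ 0.437 -0.25  -0.   ] [ 0.518 -0.085  0.079] 156 [ 0.4733 -0.1075  0.0664]
side [258 211  33  21 363] [274. 221.] [ 0.474 -0.064  0.033] [ 0.553 -0.016  0.08 ] 182 [ 0.5077 -0.0366  0.0665]
side [240 224  36  24 415] [258. 236.] [0.509 0.006 0.036] [0.591 0.055 0.079] 214 [0.5423 0.0339 0.0666]
side [   0  373   49   47 1373] [ 25. 402.] [0.839 0.436 0.001] [0.868 0.492 0.074] 223 [0.8517 0.4627 0.0662]
```

The scene shows the rail with three caps at scene pixels (257,232), (284,229) and (310,227). The box and driver are to its left. The bottle is at (387,203), and the pliers lie beyond it. Next I'll fit the known cap and tab geometry to both point clouds.

```bash
cat > fit.py <<'E'
from bench import eyes
from h import *
from scipy.optimize import least_squares
def sdf(q):
    r=np.hypot(q[:,0],q[:,1])-.021; dz=np.abs(q[:,2]-.0555)-.0105
    def box(a): 
        return np.linalg.norm(np.maximum(a,0),axis=1)+np.minimum(a.max(1),0)
    c=box(np.c_[r,dz]); b=box(np.abs(q-[.041,0,.063])-[.021,.004,.013])
    return np.minimum(c,b)
def res(t,Q):
    c,s=np.cos(t[2]),np.sin(t[2]); q=Q-[t[0],t[1],t[3]]
    q=np.c_[c*q[:,0]+s*q[:,1],-s*q[:,0]+c*q[:,1],q[:,2]]
    return np.min([np.abs(sdf(q-[0,y,0])) for y in(.08,0,-.08)],axis=0)
A=[]
for n in ["scene","side"]:
    z=np.load(n+"0.npz");p,d=z['p'],z['d'];P=cloud(eyes.get_calibration(n),d)
    hsv=cv2.cvtColor(p,cv2.COLOR_RGB2HSV)
    m=(hsv[...,0]>=5)&(hsv[...,0]<=22)&(hsv[...,1]>150)&(hsv[...,2]>90)&(d>0)
    Q=P[m];Q=Q[(Q[:,0]>.4)&(Q[:,0]<.65)&(abs(Q[:,1]+.03)<.17)&(Q[:,2]>.04)&(Q[:,2]<.09)];A.append(Q)
A.append(np.vstack(A))
for Q in A:
    f=least_squares(res,[.49,-.032,-.46,0],args=(Q,),loss='soft_l1',f_scale=.002,x_scale=[.01,.01,.1,.01],diff_step=1e-4)
    t=f.x;print(len(Q),t.round(4),np.median(res(t,Q)).round(5))
R=np.array([[np.cos(t[2]),-np.sin(t[2])],[np.sin(t[2]),np.cos(t[2])]])
for n,y in(("L",.08),("M",0),("R",-.08)):
    print(n,[ (t[:2]+R@[x,y]).round(4) for x in(0,.05,-.024)])
E
python3 fit.py
```

```text
593 [ 0.497  -0.0404 -0.4653 -0.0008] 0.00151
1092 [ 0.4992 -0.0394 -0.4622  0.0012] 0.00089
1685 [ 0.4984 -0.0392 -0.4602  0.0005] 0.00117
L [array([0.5339, 0.0325]), array([0.5787, 0.0102]), array([0.5124, 0.0431])]
M [array([ 0.4984, -0.0392]), array([ 0.5432, -0.0614]), array([ 0.4768, -0.0286])]
R [array([ 0.4628, -0.1109]), array([ 0.5076, -0.1331]), array([ 0.4413, -0.1002])]
```

```bash
python3 -m jog '[{"delta_pos":[2,6,0],"dr":[0,0,0.18],"hand":0},{"delta_pos":[4,12,0],"dr":[0,0,0.36],"hand":0},{"delta_pos":[6,18,0],"dr":[0,0,0.54],"hand":0},{"delta_pos":[8,24,0],"dr":[0,0,0.72],"hand":0},{"delta_pos":[10,30,0],"dr":[0,0,0.9],"hand":0},{"delta_pos":[12,36,0],"dr":[0,0,1.08],"hand":0},{"delta_pos":[14,42,0],"dr":[0,0,1.26],"hand":0},{"delta_pos":[17,48,0],"dr":[0,0,1.44],"hand":0},{"delta_pos":[20,54,0],"dr":[0,0,1.62],"hand":0},{"delta_pos":[22,59,0],"dr":[0,0,1.8],"hand":0}]' 30
```

```text
clock: 1.35
eef_pos: [0.5074, -0.0231, 0.2002]
tool_rot: [[-0.627, 0.779, 0.0], [0.779, 0.627, -0.0], [-0.0, -0.0, -1.0]]
wrist_force: [1.5, -0.9, 0.2]
finger_gap: -0.0
finger_force: 0.0
```

```bash
python3 - <<'E'
from bench import sensors
s=sensors.state()
for k in s: print(k,s[k])
E
```

```text
clock 1.35
joints [-9.44178362e-02 -5.49202794e-02  1.95468680e+00 -2.20050451e-04
  1.24164188e+00 -7.72418125e-01]
joint_velocities [ 0.97187024  0.29558687 -0.27552455 -0.00295144 -0.02561771 -0.46045211]
joint_torque [ -3.88512388 -35.64200163 -34.4831264    0.16005691   0.32559006
   0.49973756]
eef_pos [ 0.50743057 -0.02312116  0.20018168]
tool_rot [[-6.27292206e-01  7.78783964e-01  1.63812474e-04]
 [ 7.78783931e-01  6.27292227e-01 -2.24681855e-04]
 [-2.77736917e-04 -1.33666541e-05 -9.99999961e-01]]
wrist_force [ 1.48789731 -0.94598931  0.23809788]
ft_torque [-0.02080396 -0.01232967 -0.0100733 ]
finger_force 0.0
finger_gap -2.495516108904575e-05
```

```bash
python3 -m jog '[{"delta_pos":[1.1,2.6,-4],"dr":[0,0,0.15],"hand":0},{"delta_pos":[2.2,5.3,-8],"dr":[0,0,0.3],"hand":0},{"delta_pos":[2.2,5.3,-11.5],"dr":[0,0,0.44],"hand":0},{"delta_pos":[2.2,5.3,-12.5],"dr":[0,0,0.44],"hand":0},{"delta_pos":[2.2,5.3,-12.5],"dr":[0,0,0.44],"hand":0}]'
```

```text
clock: 1.98
eef_pos: [0.5285, 0.0277, 0.075]
tool_rot: [[-0.895, 0.445, -0.002], [0.445, 0.895, -0.0], [0.001, -0.001, -1.0]]
wrist_force: [0.2, 0.2, -0.2]
finger_gap: 0.0007
finger_force: 0.0
```

```bash
python3 -m jog '[{"delta_pos":[0.2,0.4,-0.5],"dr":[0,0,0],"hand":0},{"delta_pos":[0.2,0.4,-0.9],"dr":[0,0,0],"hand":0},{"delta_pos":[0.2,0.4,-1.1],"dr":[0,0,0],"hand":0},{"delta_pos":[0.2,0.4,-1.1],"dr":[0,0,0],"hand":0}]'
```

```text
clock: 2.48
eef_pos: [0.531, 0.0318, 0.0645]
tool_rot: [[-0.896, 0.443, 0.0], [0.443, 0.896, -0.0], [-0.0, 0.0, -1.0]]
wrist_force: [0.4, -0.6, -0.2]
finger_gap: 0.0001
finger_force: 0.0
```

```bash
python3 -m jog '[{"delta_pos":[0,0,-0.1],"dr":[0,0,0],"hand":0},{"delta_pos":[0,0,-0.2],"dr":[0,0,0],"hand":0},{"delta_pos":[0,0,-0.2],"dr":[0,0,0],"hand":0}]'
```

```text
clock: 2.85
eef_pos: [0.5309, 0.0319, 0.0623]
tool_rot: [[-0.897, 0.443, -0.0], [0.443, 0.897, -0.0], [0.0, -0.0, -1.0]]
wrist_force: [0.1, -0.3, -0.3]
finger_gap: 0.0001
finger_force: 0.0
```

```bash
python3 - <<'E'
from bench import eyes
import cv2,numpy as np
out=[]
for n,(u,v) in {"side":(265,225),"scene":(283,228)}.items():
    p,d=eyes.get_image(n);np.savez(n+"1.npz",p=p,d=d)
    out.append(cv2.resize(p[v-50:v+50,u-65:u+65],(520,400),interpolation=cv2.INTER_CUBIC))
im=cv2.resize(np.hstack(out),(800,308));cv2.imwrite("pics/a1.png",im[:,:,::-1])
E
```

```text
(no output)
```

View pics/a1.png

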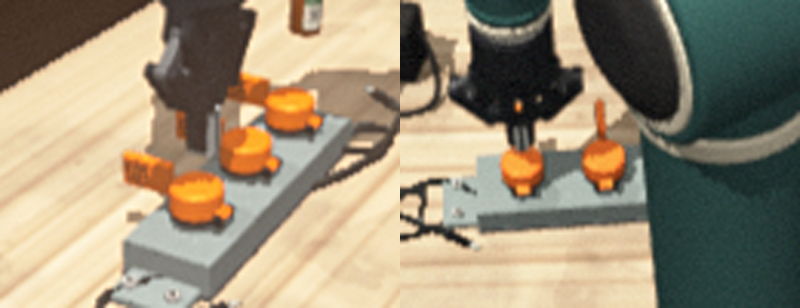

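```bash
python3 - <<'E'
from bench import eyes,sensors
from h import *
t=np.array([.4984,-.0392]);a=-.4602;R=np.array([[np.cos(a),-np.sin(a)],[np.sin(a),np.cos(a)]])
print(sensors.state()['eef_pos'])
for n in("side","scene"):
    c=eyes.get_calibration(n);f=210/np.tan(np.radians(c['vfov']/2))
    z=np.load(n+"1.npz");p,d=z['p'],z['d'];P=cloud(c,d)
    for X in([.5309,.0319,.0623],[.5339,.0325,.066],[.4984,-.0392,.066],[.5787,.0102,.064]):
        q=c['orientation'].T@(np.array(X)-c['eye']);print(n,(f*q[:2]/q[2]+[c['cx'],c['cy']]).round(1),q[2].round(3))
    dark=(p.max(2)<130)&(np.ptp(p.astype(int),axis=2)<25)&(d>0)
    m=dark&(np.abs(P[...,0]-.54)<.1)&(np.abs(P[...,1]-.02)<.12)&(P[...,2]>.05)&(P[...,2]<.11)
    q=P[m]
    for lo in(.05,.06,.07,.08,.09,.1):
        s=q[(q[:,2]>lo)&(q[:,2]<lo+.01)]
        if len(s):print(lo,len(s),np.median(s,0).round(3))
E
```

```text
[0.53102399 0.03189666 0.06236762]
side [265.4 235.6] 0.978
side [264.1 234.3] 0.975
side [280.  219.3] 1.038
side [245.3 229.7] 0.997
0.09 8 [0.533 0.036 0.097]
0.1 26 [0.531 0.043 0.106]
scene [257.4 231. ] 1.534
scene [256.6 229.6] 1.533
scene [283.3 227.7] 1.536
scene [256.  217.3] 1.568
0.05 2 [0.493 0.007 0.051]
0.1 12 [0.52  0.036 0.106]
```

```bash
python3 - <<'E'
from bench import eyes
from h import *
out=[]
for n,(u,v) in {"side":(262,218),"scene":(257,222)}.items():
    z=np.load(n+"1.npz");p=z['p']
    out.append(cv2.resize(p[v-25:v+25,u-25:u+25],(400,400),interpolation=cv2.INTER_NEAREST))
cv2.imwrite("pics/a2.png",np.hstack(out)[:,:,::-1])
c=eyes.get_calibration("side");z=np.load("side1.npz");P=cloud(c,z['d'])
for u in (258,262,266,270):
  print(u,[(v,*P[v,u].round(3),*z['p'][v,u]) for v in range(206,242,4)])
E
```

```text
258 [(206, np.float64(0.544), np.float64(0.078), np.float64(0.162), np.uint8(71), np.uint8(55), np.uint8(47)), (210, np.float64(0.546), np.float64(0.061), np.float64(0.144), np.uint8(79), np.uint8(56), np.uint8(48)), (214, np.float64(0.553), np.float64(-0.063), np.float64(0.067), np.uint8(128), np.uint8(74), np.uint8(42)), (218, np.float64(0.553), np.float64(-0.059), np.float64(0.057), np.uint8(141), np.uint8(78), np.uint8(40)), (222, np.float64(0.558), np.float64(-0.137), np.float64(0.002), np.uint8(159), np.uint8(136), np.uint8(111)), (226, np.float64(0.557), np.float64(-0.115), np.float64(0.002), np.uint8(151), np.uint8(127), np.uint8(104)), (230, np.float64(0.556), np.float64(-0.098), np.float64(-0.001), np.uint8(169), np.uint8(149), np.uint8(124)), (234, np.float64(0.548), np.float64(0.034), np.float64(0.067), np.uint8(216), np.uint8(106), np.uint8(40)), (238, np.float64(0.547), np.float64(0.05), np.float64(0.066), np.uint8(255), np.uint8(174), np.uint8(45))]
262 [(206, np.float64(0.536), np.float64(0.07), np.float64(0.158), np.uint8(75), np.uint8(62), np.uint8(54)), (210, np.fl
[... 2085 characters left out ...]
0.122), np.uint8(109), np.uint8(102), np.uint8(95)), (218, np.float64(0.52), np.float64(0.037), np.float64(0.111), np.uint8(108), np.uint8(102), np.uint8(97)), (222, np.float64(0.52), np.float64(0.036), np.float64(0.101), np.uint8(111), np.uint8(105), np.uint8(100)), (226, np.float64(0.523), np.float64(-0.064), np.float64(0.032), np.uint8(107), np.uint8(104), np.uint8(97)), (230, np.float64(0.523), np.float64(-0.043), np.float64(0.033), np.uint8(120), np.uint8(122), np.uint8(118)), (234, np.float64(0.52), np.float64(0.033), np.float64(0.068), np.uint8(255), np.uint8(178), np.uint8(38)), (238, np.float64(0.52), np.float64(0.047), np.float64(0.066), np.uint8(255), np.uint8(149), np.uint8(42))]
```

View pics/a2.png

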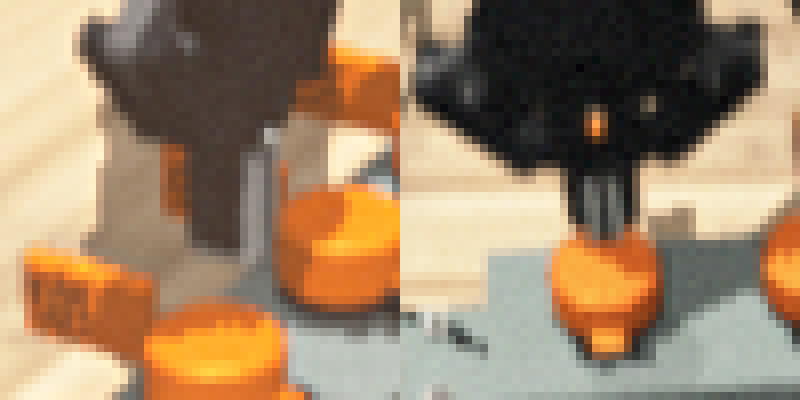

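```bash
cat > tip.py <<'E'
from bench import eyes,sensors
from h import *
s=sensors.state();e=np.array(s['eef_pos']);p,d=eyes.get_image("side");P=cloud(eyes.get_calibration("side"),d)
m=(p.max(2)<125)&(np.hypot(P[...,0]-e[0],P[...,1]-e[1])<.03)&(P[...,2]>.072)&(P[...,2]<.2)
z=np.sort(P[m][:,2]);print(s['clock'],e,s['joints'].round(3) if hasattr(s['joints'],'round') else s['joints'],len(z),z[:12].round(3))
E
python3 tip.py
```

```text
2.95 [0.53102399 0.03189666 0.06236762] [ 0.013  0.124  2.042 -0.     0.975 -1.099] 459 [0.096 0.097 0.097 0.097 0.098 0.099 0.099 0.1   0.102 0.102 0.102 0.102]
```

The picture shows the closed fingertips directly above the left cap at z≈0.097 (side pixel 264,224). That is about 34 mm higher than the reported TCP, so I'll lower further and let the wrist force show the contact.

```bash
python3 -m jog '[{"delta_pos":[0,0,-0.5],"dr":[0,0,0],"hand":0},{"delta_pos":[0,0,-1],"dr":[0,0,0],"hand":0},{"delta_pos":[0,0,-1.5],"dr":[0,0,0],"hand":0},{"delta_pos":[0,0,-2],"dr":[0,0,0],"hand":0},{"delta_pos":[0,0,-2],"dr":[0,0,0],"hand":0}]'; python3 tip.py
```

```text
clock: 3.62
eef_pos: [0.5304, 0.0319, 0.0416]
tool_rot: [[-0.897, 0.443, -0.001], [0.443, 0.897, -0.0], [0.001, -0.001, -1.0]]
wrist_force: [-1.1, 0.1, -0.1]
finger_gap: 0.0001
finger_force: 0.0
3.625 [0.53039731 0.03188652 0.04164527] [ 0.013  0.151  2.057  0.     0.936 -1.099] 517 [0.074 0.075 0.076 0.077 0.078 0.079 0.08  0.08  0.08  0.081 0.081 0.082]
```

```bash
python3 -m jog '[{"delta_pos":[0,0,-0.3],"dr":[0,0,0],"hand":0},{"delta_pos":[0,0,-0.6],"dr":[0,0,0],"hand":0},{"delta_pos":[0,0,-0.6],"dr":[0,0,0],"hand":0}]'; python3 -m jog '[{"delta_pos":[0,0,-0.1],"dr":[0,0,0],"hand":0},{"delta_pos":[0,0,-0.2],"dr":[0,0,0],"hand":0},{"delta_pos":[0,0,-0.2],"dr":[0,0,0],"hand":0}]'
```

```text
clock: 4.05
eef_pos: [0.5307, 0.0319, 0.036]
tool_rot: [[-0.897, 0.443, -0.001], [0.443, 0.897, -0.0], [0.001, -0.0, -1.0]]
wrist_force: [-0.3, -0.6, 0.2]
finger_gap: 0.0001
finger_force: 0.0
clock: 4.42
eef_pos: [0.5312, 0.0319, 0.0348]
tool_rot: [[-0.897, 0.443, 0.0], [0.443, 0.897, -0.0], [-0.0, 0.0, -1.0]]
wrist_force: [-1.5, 0.6, 2.8]
finger_gap: 0.0006
finger_force: 1.5
```

```bash
for i in 1 2; do python3 -m jog '[{"delta_pos":[0,0,-0.1],"dr":[0,0,0],"hand":0},{"delta_pos":[0,0,-0.2],"dr":[0,0,0],"hand":0},{"delta_pos":[0,0,-0.2],"dr":[0,0,0],"hand":0}]' | grep -E "eef|force"; done
```

```text
eef_pos: [0.5315, 0.0319, 0.0344]
wrist_force: [-5.8, 0.6, 14.7]
finger_force: 7.1
eef_pos: [0.5317, 0.0318, 0.0341]
wrist_force: [-8.5, -1.1, 24.8]
finger_force: 12.3
```

```bash
python3 -m jog '[{"delta_pos":[0,0,2],"dr":[0,0,0],"hand":0},{"delta_pos":[0,0,3],"dr":[0,0,0],"hand":0},{"delta_pos":[-1.8,-3.6,3],"dr":[0,0,0],"hand":0},{"delta_pos":[-3.6,-7.2,2.5],"dr":[0,0,0],"hand":0},{"delta_pos":[-3.6,-7.2,1.3],"dr":[0,0,0],"hand":0},{"delta_pos":[-3.6,-7.2,0.8],"dr":[0,0,0],"hand":0},{"delta_pos":[-3.6,-7.2,0.7],"dr":[0,0,0],"hand":0},{"delta_pos":[-3.6,-7.2,0.7],"dr":[0,0,0],"hand":0}]'; for i in 1 2 3; do python3 -m jog '[{"delta_pos":[0,0,-0.1],"dr":[0,0,0],"hand":0},{"delta_pos":[0,0,-0.2],"dr":[0,0,0],"hand":0},{"delta_pos":[0,0,-0.2],"dr":[0,0,0],"hand":0}]' | grep -E "eef|force"; done
```

```text
clock: 6.18
eef_pos: [0.4955, -0.0394, 0.0373]
tool_rot: [[-0.897, 0.442, 0.0], [0.442, 0.897, 0.0], [0.0, 0.0, -1.0]]
wrist_force: [-0.1, -0.0, -0.1]
finger_gap: 0.0002
finger_force: 0.0
eef_pos: [0.4951, -0.04, 0.0354]
wrist_force: [0.2, 0.0, 0.5]
finger_force: 0.0
eef_pos: [0.4952, -0.0401, 0.0335]
wrist_force: [-0.5, 1.4, 1.9]
finger_force: 0.7
eef_pos: [0.4952, -0.0401, 0.0315]
wrist_force: [0.2, -0.4, 2.2]
finger_force: 1.2
```

```bash
for i in 1 2; do python3 -m jog '[{"delta_pos":[0,0,-0.1],"dr":[0,0,0],"hand":0},{"delta_pos":[0,0,-0.2],"dr":[0,0,0],"hand":0},{"delta_pos":[0,0,-0.2],"dr":[0,0,0],"hand":0}]' | grep -E "eef|force"; done
```

```text
eef_pos: [0.4952, -0.0401, 0.0295]
wrist_force: [-0.1, 0.6, 4.3]
finger_force: 1.7
eef_pos: [0.4954, -0.0402, 0.0287]
wrist_force: [-3.6, 0.6, 12.5]
finger_force: 6.3
```

The middle bolt gives 6 mm and then stops hard, so it's the loose one. The right cap still has to be pressed.

```bash
python3 -m jog '[{"delta_pos":[0,0,2.3],"dr":[0,0,0],"hand":0},{"delta_pos":[0,0,3.3],"dr":[0,0,0],"hand":0},{"delta_pos":[-1.8,-3.6,3.3],"dr":[0,0,0],"hand":0},{"delta_pos":[-3.5,-7.1,2.8],"dr":[0,0,0],"hand":0},{"delta_pos":[-3.5,-7.1,1.6],"dr":[0,0,0],"hand":0},{"delta_pos":[-3.5,-7.1,1.1],"dr":[0,0,0],"hand":0},{"delta_pos":[-3.5,-7.1,1.0],"dr":[0,0,0],"hand":0},{"delta_pos":[-3.5,-7.1,1.0],"dr":[0,0,0],"hand":0}]'; for i in 1 2 3; do python3 -m jog '[{"delta_pos":[0,0,-0.1],"dr":[0,0,0],"hand":0},{"delta_pos":[0,0,-0.2],"dr":[0,0,0],"hand":0},{"delta_pos":[0,0,-0.2],"dr":[0,0,0],"hand":0}]' | grep -E "eef|force"; done
```

```text
clock: 9.05
eef_pos: [0.4604, -0.1105, 0.0373]
tool_rot: [[-0.897, 0.442, -0.0], [0.442, 0.897, 0.0], [0.0, 0.0, -1.0]]
wrist_force: [0.2, -0.3, -0.6]
finger_gap: -0.0002
finger_force: 0.0
eef_pos: [0.4601, -0.111, 0.0354]
wrist_force: [-0.4, 0.4, -0.3]
finger_force: 0.0
eef_pos: [0.4604, -0.1112, 0.0346]
wrist_force: [-3.6, 0.5, 8.6]
finger_force: 4.4
eef_pos: [0.4606, -0.1113, 0.0342]
wrist_force: [-7.7, 1.6, 20.5]
finger_force: 10.2
```

The right bolt is tight, so the middle one is confirmed loose. Next I move above the middle tab with the fingers partly open and check the alignment.

```bash
python3 -m jog '[{"delta_pos":[0,0,3],"dr":[0,0,0],"hand":0.1},{"delta_pos":[0,0,6],"dr":[0,0,0],"hand":0.4},{"delta_pos":[4,2.5,6],"dr":[0,0,0],"hand":0.4},{"delta_pos":[8.4,5,6],"dr":[0,0,0],"hand":0.4},{"delta_pos":[8.4,5,4],"dr":[0,0,0],"hand":0.4},{"delta_pos":[8.4,5,3],"dr":[0,0,0],"hand":0.4},{"delta_pos":[8.4,5,3],"dr":[0,0,0],"hand":0.4},{"delta_pos":[8.4,5,3],"dr":[0,0,0],"hand":0.4}]'; python3 - <<'E'
from bench import eyes
from h import *
out=[]
p,d=eyes.get_image("wrist");c=eyes.get_calibration("wrist");np.savez("wrist2.npz",p=p,d=d,**c);print(c)
q,d2=eyes.get_image("side");np.savez("side2.npz",p=q,d=d2)
q=cv2.resize(q[180:255,215:315],(560,420),interpolation=cv2.INTER_CUBIC)
cv2.imwrite("pics/w2.png",cv2.resize(np.hstack([p,q]),(800,300))[:,:,::-1])
E
```

```text
clock: 11.18
eef_pos: [0.5438, -0.0615, 0.0617]
tool_rot: [[-0.896, 0.443, 0.0], [0.443, 0.896, -0.0], [-0.0, 0.0, -1.0]]
wrist_force: [0.5, -0.3, -0.3]
finger_gap: 0.034
finger_force: 0.0
{'vfov': 71.07565549945885, 'cx': 278.6731709237359, 'cy': 207.57435365924567, 'k1': -0.03945857185504942, 'eye': array([ 0.47094783, -0.02510604,  0.23467488]), 'orientation': array([[ 4.44031605e-01,  8.50180234e-01,  2.82894862e-01],
       [ 8.96010874e-01, -4.21083886e-01, -1.40900227e-01],
       [-6.68120250e-04,  3.16041026e-01, -9.48745289e-01]])}
```

View pics/w2.png

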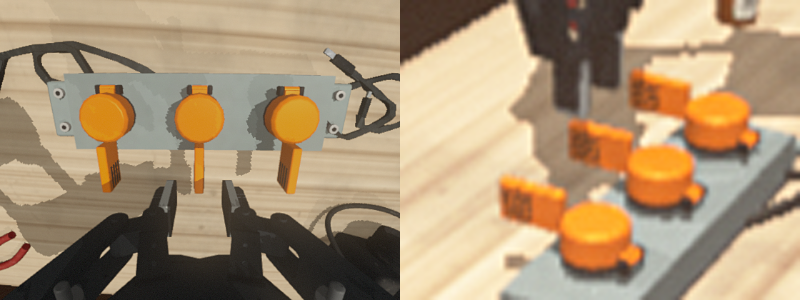

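The wrist view shows the fingers straddling the middle tab: tips near (246,259) and (317,259), tab at (279,240). Next I check the fingertip and tab positions in depth.

```bash
python3 - <<'E'
from h import *
z=np.load("wrist2.npz");p,d=z['p'],z['d'];P=cloud({k:z[k] if z[k].ndim else float(z[k]) for k in('vfov','cx','cy','k1','eye','orientation')},d)
a=-.4602;R=np.array([[np.cos(a),-np.sin(a)],[np.sin(a),np.cos(a)]])
Q=P.copy();Q[...,:2]=(P[...,:2]-[.4984,-.0392])@R
hsv=cv2.cvtColor(p,cv2.COLOR_RGB2HSV);m=(hsv[...,0]>=5)&(hsv[...,0]<=22)&(hsv[...,1]>150)&(d>0)
for y0 in(.08,0,-.08):
    q=Q[m&(abs(Q[...,1]-y0)<.035)]
    t=q[(q[:,2]>.07)];c=q[(q[:,2]>.062)&(q[:,2]<.07)&(q[:,0]<.022)]
    print("tab x",t[:,0].min().round(3),t[:,0].max().round(3),"y",np.median(t[:,1]).round(4),"ztop",np.percentile(t[:,2],95).round(3),"cap",c.mean(0).round(4), np.median(c[:,2]).round(4))
f=(p.max(2)<150)&~m&(Q[...,2]>.078)&(Q[...,2]<.14)&(abs(Q[...,1])<.05)&(Q[...,0]>.02)&(Q[...,0]<.09)
for s in(1,-1):
    q=Q[f&(Q[...,1]*s>0)]
    for lo in np.arange(.08,.14,.01):
        w=q[(q[:,2]>=lo)&(q[:,2]<lo+.01)]
        if len(w):print(s,lo.round(2),len(w),w.min(0).round(3),w.max(0).round(3))
E
```

```text
tab x 0.022 0.063 y 0.0786 ztop 0.076 cap [0.0007 0.0789 0.0651] 0.0653
tab x 0.021 0.063 y -0.0001 ztop 0.076 cap [0.0002 0.0004 0.0652] 0.0653
tab x 0.021 0.062 y -0.0782 ztop 0.076 cap [-0.0002 -0.0779  0.0652] 0.0654
1 0.09 98 [0.039 0.017 0.093] [0.061 0.029 0.1  ]
1 0.1 340 [0.038 0.017 0.1  ] [0.061 0.031 0.11 ]
1 0.11 413 [0.038 0.017 0.11 ] [0.062 0.031 0.12 ]
1 0.12 453 [0.038 0.017 0.12 ] [0.062 0.031 0.13 ]
1 0.13 760 [0.036 0.017 0.13 ] [0.061 0.048 0.14 ]
-1 0.09 96 [ 0.038 -0.029  0.093] [ 0.062 -0.017  0.1  ]
-1 0.1 344 [ 0.038 -0.031  0.1  ] [ 0.061 -0.017  0.11 ]
-1 0.11 407 [ 0.038 -0.031  0.11 ] [ 0.062 -0.017  0.12 ]
-1 0.12 436 [ 0.039 -0.03   0.12 ] [ 0.062 -0.017  0.13 ]
-1 0.13 763 [ 0.036 -0.046  0.13 ] [ 0.061 -0.017  0.14 ]
```

```bash
python3 -m jog '[{"delta_pos":[0,0,-2],"dr":[0,0,0],"hand":0.4},{"delta_pos":[0,0,-4],"dr":[0,0,0],"hand":0.4},{"delta_pos":[0.1,0,-4.6],"dr":[0,0,0],"hand":0.4},{"delta_pos":[0.1,0,-4.6],"dr":[0,0,0],"hand":0.4},{"delta_pos":[0.1,0,-4.6],"dr":[0,0,0],"hand":0},{"delta_pos":[0.1,0,-4.6],"dr":[0,0,0],"hand":0},{"delta_pos":[0.1,0,-4.6],"dr":[0,0,0],"hand":0},{"delta_pos":[0.1,0,-4.6],"dr":[0,0,0],"hand":0}]' 30; python3 -c "
import numpy as np
r,b=np.hypot(.074,.018),np.arctan2(.018,.074)
for t in np.arange(.1,1.11,.1):
    dx=r*np.cos(b+t)-.074;dz=r*np.sin(b+t)-.018
    print(t.round(1),(np.array([dx*.896,-dx*.444,dz])*100).round(2))"
```

```text
clock: 12.28
eef_pos: [0.5457, -0.062, 0.016]
tool_rot: [[-0.897, 0.443, 0.001], [0.443, 0.897, -0.001], [-0.002, -0.001, -1.0]]
wrist_force: [-0.6, -6.1, 1.2]
finger_gap: 0.0073
finger_force: 33.8
0.1 [-0.19  0.1   0.73]
0.2 [-0.45  0.22  1.43]
0.3 [-0.77  0.38  2.11]
0.4 [-1.15  0.57  2.74]
0.5 [-1.58  0.79  3.33]
0.6 [-2.07  1.03  3.86]
0.7 [-2.6   1.29  4.34]
0.8 [-3.17  1.57  4.76]
0.9 [-3.77  1.87  5.12]
1.0 [-4.41  2.18  5.4 ]
1.1 [-5.06  2.51  5.61]
```

```bash
python3 -m jog '[{"delta_pos":[-0.08,0.04,0.37],"dr":[0,0,0],"hand":0},{"delta_pos":[-0.19,0.1,0.73],"dr":[0,0,0],"hand":0},{"delta_pos":[-0.31,0.16,1.08],"dr":[0,0,0],"hand":0},{"delta_pos":[-0.45,0.22,1.43],"dr":[0,0,0],"hand":0},{"delta_pos":[-0.6,0.3,1.77],"dr":[0,0,0],"hand":0},{"delta_pos":[-0.77,0.38,2.11],"dr":[0,0,0],"hand":0},{"delta_pos":[-0.95,0.47,2.43],"dr":[0,0,0],"hand":0},{"delta_pos":[-1.15,0.57,2.74],"dr":[0,0,0],"hand":0},{"delta_pos":[-1.36,0.68,3.04],"dr":[0,0,0],"hand":0},{"delta_pos":[-1.58,0.79,3.33],"dr":[0,0,0],"hand":0}]'
```

```text
clock: 13.52
eef_pos: [0.5284, -0.0534, 0.0482]
tool_rot: [[-0.897, 0.443, -0.001], [0.443, 0.897, -0.001], [0.001, -0.001, -1.0]]
wrist_force: [-0.4, -4.1, -4.6]
finger_gap: 0.0074
finger_force: 32.3
```

Still gripped, with small forces. I continue the arc to about 1.05 rad.

```bash
python3 -m jog '[{"delta_pos":[-0.24,0.12,0.27],"dr":[0,0,0],"hand":0},{"delta_pos":[-0.49,0.24,0.53],"dr":[0,0,0],"hand":0},{"delta_pos":[-0.75,0.37,0.78],"dr":[0,0,0],"hand":0},{"delta_pos":[-1.02,0.5,1.01],"dr":[0,0,0],"hand":0},{"delta_pos":[-1.3,0.64,1.23],"dr":[0,0,0],"hand":0},{"delta_pos":[-1.59,0.78,1.43],"dr":[0,0,0],"hand":0},{"delta_pos":[-1.89,0.93,1.62],"dr":[0,0,0],"hand":0},{"delta_pos":[-2.19,1.08,1.79],"dr":[0,0,0],"hand":0},{"delta_pos":[-2.5,1.24,1.94],"dr":[0,0,0],"hand":0},{"delta_pos":[-2.83,1.39,2.07],"dr":[0,0,0],"hand":0}]'; python3 -m jog '[{"delta_pos":[0,0,0],"dr":[0,0,0],"hand":0},{"delta_pos":[0,0,0],"dr":[0,0,0],"hand":0},{"delta_pos":[0,0,0],"dr":[0,0,0],"hand":0},{"delta_pos":[0,0,0],"dr":[0,0,0],"hand":0}]'
python3 - <<'E'
from bench import eyes
from h import *
p,d=eyes.get_image("wrist");c=eyes.get_calibration("wrist")
q,d2=eyes.get_image("side")
q=cv2.resize(q[180:255,215:315],(560,420),interpolation=cv2.INTER_CUBIC)
cv2.imwrite("pics/w3.png",cv2.resize(np.hstack([p,q]),(800,300))[:,:,::-1])
P=cloud(c,d);a=-.4602;R=np.array([[np.cos(a),-np.sin(a)],[np.sin(a),np.cos(a)]])
Q=P.copy();Q[...,:2]=(P[...,:2]-[.4984,-.0392])@R
hsv=cv2.cvtColor(p,cv2.COLOR_RGB2HSV);m=(hsv[...,0]>=5)&(hsv[...,0]<=22)&(hsv[...,1]>150)&(d>0)
for y0 in(.08,0,-.08):
    q=Q[m&(abs(Q[...,1]-y0)<.018)&(Q[...,2]>.04)&(Q[...,2]<.16)]
    t=q[(abs(q[:,1]-y0)>.006)&(q[:,0]<.02)]
    print(y0,q.min(0).round(3),q.max(0).round(3),np.polyfit(t[:,0],t[:,2],1).round(2))
E
```

```text
clock: 14.78
eef_pos: [0.5005, -0.0394, 0.0691]
tool_rot: [[-0.897, 0.443, -0.0], [0.443, 0.897, -0.0], [0.0, -0.001, -1.0]]
wrist_force: [0.1, -4.5, -7.3]
finger_gap: 0.0075
finger_force: 31.1
clock: 15.28
eef_pos: [0.5004, -0.0393, 0.0691]
tool_rot: [[-0.897, 0.443, -0.001], [0.443, 0.897, 0.0], [0.001, -0.0, -1.0]]
wrist_force: [-1.1, -4.9, -4.7]
finger_gap: 0.0073
finger_force: 31.3
0.08 [-0.026  0.062  0.043] [0.058 0.098 0.077] [0.24 0.06]
0 [-0.035 -0.018  0.061] [0.025 0.018 0.133] [0.58 0.09]
-0.08 [-0.027 -0.098  0.043] [ 0.063 -0.062  0.077] [0.25 0.06]
```

View pics/w3.png

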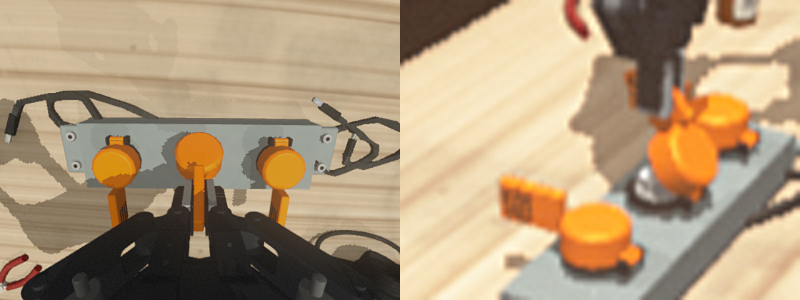

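The middle cap stands open at about 58°: the wrist view shows the tab gripped near (200,190), and the side view shows the bolt head exposed. The other two caps are shut, so I hand in.

```bash
python3 -c "
from bench import r
print(r.finish_job())"
```

```text
the job is handed in; nothing more can be done
None
```

I pressed the caps left, middle, right; the middle bolt is the loose one (about 6 mm give). Its cap is held open at about 58 degrees with the other two shut, and the job is handed in, with no verdict returned.

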